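# Find the full carton by its weight and log it on the counting scale

## Robot

A 6-joint arm with a two-finger parallel gripper is mounted at the origin on the work surface. World frame = base frame: x ahead of the robot, y to its left, z up, the work surface at z = 0. Lengths are in m, angles in degrees, forces in N, time in s.
With the tool pointing down it reaches from about 0.375 to 0.9 m from the base axis. Payload 3.1 kg.
Tool frame: the origin (TCP) lies midway between the tips of the shut fingers; the grasp point (between the pads) lies 19 mm behind it; y points along the fingers, x is the direction in which the jaws open and shut, and the axes are right-handed (so a half turn about y gives the same grasp; the last joint's range is limited). The gripper opens to 87 mm and grips with 3 to 60 N. Pads are 19 mm wide; open, the fingers measure 117 mm over their backs; the gripper's body (75 mm by 190 mm) begins 51 mm behind the grasp point.
Start: joints at [-76.289, 30.224, 82.088, -0, 67.689, -10.227], TCP at [0.254, -0.571, 0.201] pointing down, gripper open.
Joint ranges: [-176.69, 176.69], [-43.24, 126.21], [12.49, 139.97], [-82, 262], [0, 151.66], [-163.58, 163.58]. Speed limits (degrees/s): [159.86, 159.86, 180, 180, 180, 180].

## Interface

Orientations are given as a 3x3 rotation matrix whose columns are the frame's x, y, z axes.
In Python, from rig import bot, optics, spotter gives the robot as it stands. The module is installed in compiled form; this text tells all that it offers.
- The arm moves only by the shell command python3 -m inch 'ROWS' [OPENING]. ROWS is JSON, a list of rows, each a list of 2 entries, a list of its own where there are three numbers: the shift along the tool's x, y, z in m, then the turn about the tool's y in units of 5 degrees (1.0 is 5 degrees). In form: [[[tx, ty, tz], yaw], ...]. A call has 1 to 12 rows; each row is the pose to reach, as a shift and turn from the pose commanded when the call began, along the tool's axes at that moment; what a row does not reach only later rows make up. A row lasts 1/12 s, in which the tool goes at most 41.7 mm and 7.16 degrees, less where a joint would pass 70% of its speed; a pose out of reach is approached as far as the arm can. A call with a gripper value outside its range is refused whole. OPENING is the gripper command: -1 is fully open, 1 is shut, values between are in proportion, set as the call begins (- or left out, the last holds). The fingers move at their own pace and stop on an object; the grip force is fixed at half the most. Time passes only in rows, so rows that repeat a pose let the fingers close. It gives the time, the measured TCP pose, the force and the opening at its end, in the units of the state.
- bot.read_state(): the state, without advancing time (a new reading comes with each control period).
- optics.capture(name): name is "scene" or "top" or "wrist"; returns a dict with "pixels" (480x640x3 uint8, red, green, blue), "z_map" (480x640 float32, m along the optical axis (not along the pixel's ray), 0 where there is no reading), "mtx" (3x3 intrinsics, pixels), "world_from_camera" (4x4, takes a point from camera to world coordinates). Camera axes: x right, y down, z forward; pixel columns grow to the right and rows downward; lengths in m; the calibration is good to about 2 mm. A picture is of the moment at which its call begins.
- bot.hand_in(): hands the job in, once; it reports no verdict.
Trained networks look in the newest picture that a camera, given by its name, has taken for a name from the list of things; names that differ only in an ending like _2 or _b are one class to them, and where a whole thing is asked for, a point or a joint stands for the part that bears it (a point fixed in the world has none). Each returns a list of dicts, best first, with "confidence" (0 to 1); they miss things now and then, are a little off and sometimes report something else, mostly with a low value. They report only what shows in the picture. A call takes as long as a camera call. They do not tell look-alikes from the thing itself.
- spotter.find_in(camera, query): "location" ([x, y, z] in m, in world coordinates, good to about 4 mm: the middle of the surface that is visible of it).
- spotter.masks_of(camera, query): "pixels" (480x640 bool, what is visible of it).
The state is a dict: "time_s": time; "joint_positions": joint angles; "qvel": joint speeds; "tau": joint torques, N m; "position": TCP position; "tcp_rot": TCP orientation; "force": force on the tool from outside, world axes, zero at the start; "moment": the same for the moment, N m; "opening": opening from 0.0 (shut) to 1.0 (fully open).
Only numpy, scipy, OpenCV 4.12 (cv2) and the standard library are available. Lean on these libraries where they do the work, as an engineer would, in place of code of your own. Each camera call takes 0.05 s, during which the arm holds its last target. There are 200 camera calls.

## Task

Of the three identical closed cartons on the bench, one is still full of steel parts and two are empty; find the full one by its weight. Set it down gently, upright and near the middle of the counting scale's steel plate, and leave the two empty ones standing where they were. With the carton resting on the scale, press the round key and then the long bar key, each fully down and let go again; do not press the square key, and do not disturb the other things on the bench.

Things in the scene. Friction and masses are not known exactly. Their poses are not given: they have to be found in the camera images.
- carton_a: closed brown cardboard carton with a strip of paper tape along its lid, 100 mm long (own x) x 52 mm wide (y) x 48 mm high; origin at the centre of its underside, z up. All three look alike. Two are empty (about 0.12 to 0.18 kg), one is full (about 0.49 to 0.68 kg); which one changes from run to run and only its weight tells
- carton_b: closed brown cardboard carton with a strip of paper tape along its lid, 100 mm long (own x) x 52 mm wide (y) x 48 mm high; origin at the centre of its underside, z up. All three look alike. Two are empty (about 0.12 to 0.18 kg), one is full (about 0.49 to 0.68 kg); which one changes from run to run and only its weight tells
- carton_c: closed brown cardboard carton with a strip of paper tape along its lid, 100 mm long (own x) x 52 mm wide (y) x 48 mm high; origin at the centre of its underside, z up. All three look alike. Two are empty (about 0.12 to 0.18 kg), one is full (about 0.49 to 0.68 kg); which one changes from run to run and only its weight tells
- scale: grey bench counting scale, 270 mm (own x) x 200 mm (y), origin at the centre of its underside, z up. The key strip is its 100 mm deep front part (-x side, towards the robot), top face 52 mm above the bench; the steel plate covers the rest
- plate_mid (a point): centre of the top face of the scale's bare flat steel plate, 150 mm (x) x 180 mm (y), axes as the scale's; 68 mm above the bench when unloaded, at (48, 0) mm from the scale's origin
- plate (a joint): how far the sprung plate has sunk, in m: 0 unloaded, about 0.001 to 0.002 with an empty carton, 0.004 to 0.0065 with the full one; bottoms at 0.014
- round_key_top (a point): round, 28 mm diameter, white key in the scale's grey front strip, at the scale's left (+y) end, (-95, 62) mm from the scale's origin; the point is the centre of its top, 8 mm above the strip, and moves with it
- round_key (a joint): its press: 0 = up, grows to 0.005 m fully down (about 5 N), springs back; it counts as pressed beyond 0.0035
- square_key_top (a point): square, 24 x 24 mm, white key in the scale's grey front strip, in the middle, (-95, 0) mm from the scale's origin; the point is the centre of its top, 8 mm above the strip, and moves with it
- square_key (a joint): its press: 0 = up, grows to 0.005 m fully down (about 5 N), springs back; it counts as pressed beyond 0.0035; must not be pressed
- bar_key_top (a point): long bar-shaped, 18 mm (x) x 42 mm (y), white key in the scale's grey front strip, at the scale's right (-y) end, (-95, -66) mm from the scale's origin; the point is the centre of its top, 8 mm above the strip, and moves with it
- bar_key (a joint): its press: 0 = up, grows to 0.005 m fully down (about 5 N), springs back; it counts as pressed beyond 0.0035
- bowl: bystander: round open steel bowl, 96 mm across, 35 mm high, origin at the centre of its underside; stands among the cartons
- tape_roll: bystander: black roll of tape lying flat, 100 mm across, 45 mm high, origin at the centre of its underside
- screwdriver: bystander: screwdriver lying on the bench in front of the robot, along its own x
- spool: bystander: white cord spool standing on end, 90 mm across, 55 mm high, origin at the centre of its underside
- glue: bystander: green bottle with a blue cap, 60 mm across, 170 mm high, origin at the centre of its underside
Not all that is in view belongs to the job. What is shaped like the carton_b but purple is not meant. Leave any green look-alike of the carton_c alone.

How it is judged:
By the outcome, as a careful person would: the job done as asked, in the order asked, and still so for the second after the job is handed in, with the robot touching nothing.
It also fails if it takes over 72 s, if anything falls off the work surface, if the arm or the gripper's body presses on something with over 40 N, if the wrist force passes 120 N, or if a joint passes its speed limit or range.

## Working session

There is one attempt and no reset: what is moved stays moved. The work goes in short steps, Python scripts to look and compute and a shell command to move; the robot and the scene stay as the last step left them, time stands still between calls to the robot, and variables do not carry over. Pictures are saved under pics/ and viewed, about 8 in all and at most 12, crops included, and the job is handed in when it is done.

```bash
mkdir -p pics; cat > h.py <<'E'
import numpy as np, cv2
from rig import bot, optics, spotter
def world(c,m):
    z=c["z_map"]; v,u=np.nonzero(m&(z>0)); d=z[v,u]; K=c["mtx"]
    p=np.c_[(u-K[0,2])/K[0,0]*d,(v-K[1,2])/K[1,1]*d,d]; T=c["world_from_camera"]
    return p@T[:3,:3].T+T[:3,3], u, v
def proj(c,P):
    T=np.linalg.inv(c["world_from_camera"]); p=np.atleast_2d(P)@T[:3,:3].T+T[:3,3]; q=p@c["mtx"].T
    return q[:,:2]/q[:,2:]
def save(n,img): cv2.imwrite("pics/"+n,img[...,::-1])
def topfit(c,m,tol=.006,zt=None):
    P,u,v=world(c,m)
    if zt is None: zt=np.percentile(P[:,2],90)
    q=P[abs(P[:,2]-zt)<tol]; r=cv2.minAreaRect((q[:,:2]*1000).astype(np.float32))
    return zt,r,len(q)
E
cat > a.py <<'E'
from h import *
np.set_printoptions(precision=3,suppress=True)
s=bot.read_state(); print(s)
for n in ("top","scene"):
    c=optics.capture(n); save(n+"0.png",c["pixels"]); 
    print(n,c["world_from_camera"][:3].round(3).tolist())
    for q in ("carton_a","scale","round_key_top","square_key_top","bar_key_top","bowl","tape_roll","screwdriver","spool","glue"):
        for r in spotter.find_in(n,q):
            print(q,round(r["confidence"],2),np.round(r["location"],3),proj(c,r["location"])[0].round())
    if n=="top":
        for r in spotter.masks_of(n,"carton_a")+spotter.masks_of(n,"scale"):
            print("mask",round(r["confidence"],2),topfit(c,r["pixels"]), c["pixels"][r["pixels"]].mean(0).round())
E
python3 a.py
```

```text
{'time_s': 0.0, 'joint_positions': array([-76.288,  30.28 ,  82.156,  -0.001,  67.688, -10.226]), 'qvel': array([-0.003,  0.034, -0.007, -0.109,  0.04 ,  0.022]), 'tau': array([ -0.   , -44.004, -17.659,   0.063,   0.058,  -0.   ]), 'position': array([ 0.253, -0.57 ,  0.2  ]), 'tcp_rot': array([[ 0.406, -0.001,  0.914],
       [-0.914,  0.002,  0.406],
       [-0.002, -1.   ,  0.   ]]), 'force': array([ 0.189, -0.194,  0.281]), 'moment': array([-0.009, -0.043, -0.026]), 'opening': 1.0004161319497265}
top [[-0.03, -0.998, 0.06, 0.489], [-0.999, 0.029, -0.015, 0.065], [0.013, -0.061, -0.998, 1.346]]
carton_a 0.76 [0.451 0.126 0.053] [291. 301.]
carton_a 0.71 [0.482 0.292 0.046] [215. 289.]
carton_a 0.62 [0.548 0.423 0.052] [154. 261.]
carton_a 0.6 [0.715 0.424 0.04 ] [154. 185.]
carton_a 0.18 [ 0.431 -0.149  0.059] [418. 306.]
scale 0.74 [ 0.506 -0.231  0.068] [455. 271.]
scale 0.47 [0.622 0.303 0.045] [209. 225.]
scale 0.24 [0.484 0.29  0.048] [216. 288.]
round_key_top 0.49 [ 0.436 -0.151  0.06 ] [419. 304.]
square_key_top 0.45 [ 0.422 -0.21   0.062] [447. 310.]
bar_key_top 0.59 [ 0.3
[... 1590 characters left out ...]
182], [-0.014, -0.74, -0.673, 0.686]]
carton_a 0.88 [0.472 0.125 0.045] [361. 221.]
carton_a 0.85 [0.567 0.423 0.047] [522. 271.]
carton_a 0.85 [0.729 0.42  0.048] [534. 346.]
carton_a 0.84 [0.646 0.301 0.048] [454. 296.]
carton_a 0.77 [0.511 0.295 0.048] [449. 242.]
scale 0.95 [ 0.556 -0.218  0.054] [183. 228.]
round_key_top 0.64 [ 0.436 -0.143  0.06 ] [237. 193.]
square_key_top 0.17 [0.649 0.302 0.049] [454. 297.]
bar_key_top 0.45 [ 0.404 -0.268  0.063] [186. 178.]
bowl 0.97 [0.596 0.121 0.022] [351. 274.]
tape_roll 0.91 [0.794 0.035 0.036] [281. 352.]
screwdriver 0.39 [ 0.777 -0.129  0.095] [178. 306.]
spool 0.77 [0.784 0.191 0.053] [382. 353.]
glue 0.79 [ 0.779 -0.128  0.094] [178. 308.]
```

View pics/top0.png

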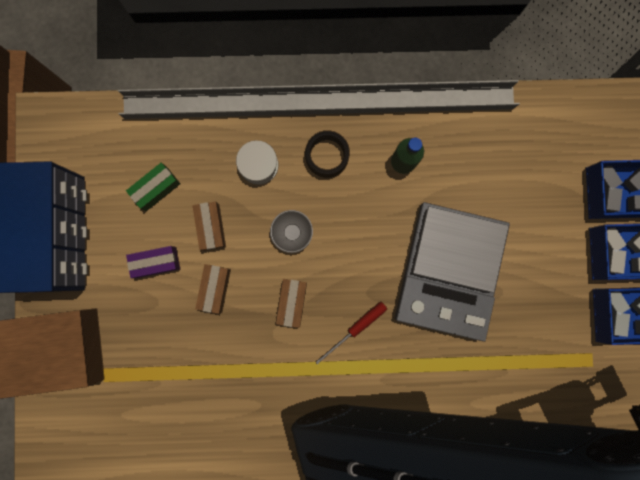

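Top view: the brown cartons are at (291,303), (213,289) and (208,227). The look-alikes are purple at (152,262) and green at (152,187), and I'm leaving both alone. The scale is at (455,271), with the round key at (418,307), square at (446,313) and bar at (475,321). I'll start with the carton at (291,303), at world (0.447, 0.127).

```bash
cat > go.py <<'E'
# usage: go.py x y z [jaw axis angle deg (mod 180)] -> shift/turn in tool axes
import sys; from h import *
s=bot.read_state(); R=s["tcp_rot"]; p=s["position"]
t=np.array([float(a) for a in sys.argv[1:4]])
yaw=np.degrees(np.arctan2(R[1,0],R[0,0]))
turn=0
if len(sys.argv)>4:
    turn=-((float(sys.argv[4])-yaw+90)%180-90)
print("t",round(s["time_s"],2),"pos",p.round(4),"yaw",yaw.round(1),"ydown",R[:,1].round(3),"F",s["force"].round(2),"open",round(s["opening"],3),"j6",s["joint_positions"][5].round(1))
print("shift",(R.T@(t-p)).round(4),"units",round(turn/5,2))
E
python3 - <<'E'
from h import *
c=optics.capture("top"); save("crop1.png",cv2.resize(c["pixels"][170:350,120:360],(800,600),interpolation=cv2.INTER_CUBIC))
E
python3 go.py .46 -.22 .2; python3 go.py .447 .127 .2 79.5
```

```text
t 1.25 pos [ 0.2536 -0.5712  0.2007] yaw -66.1 ydown [ 0.  0. -1.] F [ 0.01 -0.18 -0.39] open 1.0 j6 -10.2
shift [-0.2373  0.0007  0.3311] units 0.0
t 1.25 pos [ 0.2536 -0.5712  0.2007] yaw -66.1 ydown [ 0.  0. -1.] F [ 0.01 -0.18 -0.39] open 1.0 j6 -10.2
shift [-0.5597  0.0007  0.46  ] units 6.89
```

View pics/crop1.png

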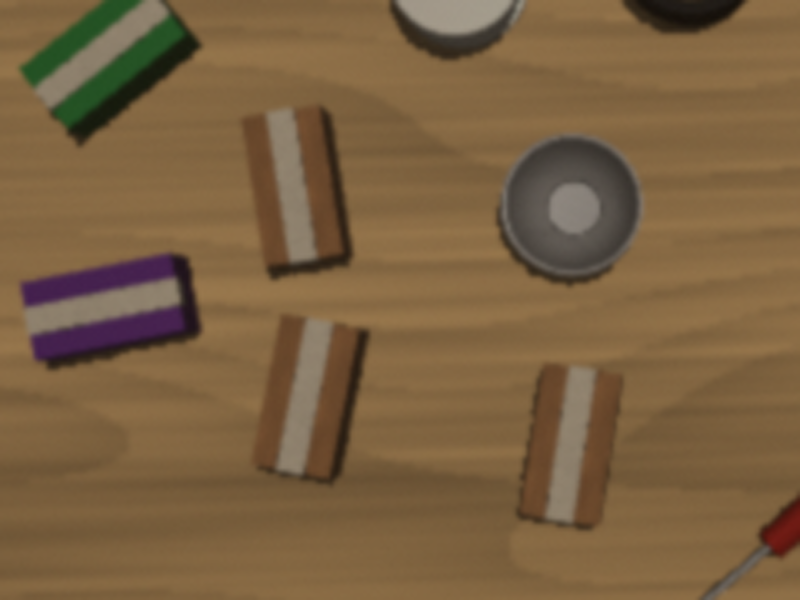

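The crop shows the three brown cartons at (295,190), (312,398) and (571,445). None of them is purple or green. Moving above the last one.

```bash
python3 -m inch '[[[-0.237,0,0.331],0],[[-0.237,0,0.331],0],[[-0.237,0,0.331],0],[[-0.237,0,0.331],0],[[-0.237,0,0.331],0],[[-0.237,0,0.331],0],[[-0.237,0,0.331],0],[[-0.237,0,0.331],0],[[-0.237,0,0.331],0],[[-0.4,0,0.4],3],[[-0.56,0,0.46],6.9],[[-0.56,0,0.46],6.9]]' -1
python3 -m inch '[[[0,0,0],0],[[0,0,0],0],[[0,0,0],0]]'
python3 go.py .447 .127 .15 79.5
```

```text
time_s: 2.25
position: [0.4469, -0.13, 0.2007]
tcp_rot: [[0.064, 0.0, 0.998], [-0.998, 0.0, 0.064], [0.0, -1.0, 0.0]]
force: [0.5, 0.5, 0.1]
opening: 1.0
time_s: 2.5
position: [0.4474, -0.1325, 0.201]
tcp_rot: [[0.072, 0.001, 0.997], [-0.997, -0.001, 0.072], [0.001, -1.0, 0.001]]
force: [-0.0, -0.4, -0.2]
opening: 1.0
t 2.5 pos [ 0.4474 -0.1325  0.201 ] yaw -85.9 ydown [ 0.001 -0.001 -1.   ] F [-0.03 -0.39 -0.16] open 1.0 j6 55.7
shift [-0.2589  0.0507  0.0182] units 2.92
```

```bash
python3 -m inch '[[[-0.259,0,0.018],2.92],[[-0.259,0,0.018],2.92],[[-0.259,0,0.018],2.92],[[-0.259,0,0.018],2.92],[[-0.259,0,0.018],2.92],[[-0.259,0,0.018],2.92],[[-0.259,0,0.018],2.92],[[-0.259,0.02,0.018],2.92],[[-0.259,0.05,0.018],2.92],[[-0.259,0.05,0.018],2.92],[[-0.259,0.05,0.018],2.92]]' -1
python3 go.py .447 .127 .020 79.5
cat > w.py <<'E'
from h import *
c=optics.capture("wrist")
for r in spotter.masks_of("wrist","carton_a"):
    print(round(r["confidence"],2),topfit(c,r["pixels"],zt=.05),c["pixels"][r["pixels"]].mean(0).round())
E
python3 w.py
```

```text
time_s: 3.42
position: [0.4464, 0.1265, 0.1498]
tcp_rot: [[-0.185, -0.003, 0.983], [-0.983, -0.0, -0.185], [0.001, -1.0, -0.003]]
force: [0.3, -0.5, -0.4]
opening: 1.0
t 3.42 pos [0.4464 0.1265 0.1498] yaw -100.7 ydown [-0.003 -0.    -1.   ] F [ 0.32 -0.5  -0.4 ] open 1.0 j6 102.7
shift [-0.0007  0.1298  0.0009] units -0.04
0.8 (0.05, ((448.6477966308594, 125.30418395996094), (52.11072540283203, 101.61608123779297), 79.62672424316406), 8315) [155. 120.  85.]
0.79 (0.05, ((0.0, 0.0), (0.0, 0.0), 0.0), 0) [55. 25. 57.]
0.67 (0.05, ((485.4321594238281, 298.3218078613281), (53.76375198364258, 101.3895263671875), 77.60427856445312), 8717) [159. 122.  85.]
0.6 (0.05, ((607.0060424804688, 301.6715087890625), (66.89378356933594, 53.7042121887207), 7.609264373779297), 6693) [137. 105.  74.]
```

```bash
python3 -m inch '[[[0,0.04,0.0015],0],[[0,0.075,0.0015],0],[[0,0.1,0.0015],0],[[0,0.12,0.0015],0],[[0,0.132,0.0015],0],[[0,0.136,0.0015],0],[[0,0.136,0.0015],0],[[0,0.136,0.0015],0]]' -1
python3 -m inch '[[[0,0,0],0],[[0,0,0],0],[[0,0,0],0],[[0,0,0],0],[[0,0,0],0],[[0,0,0],0],[[0,0,0],0],[[0,0,0],0]]' 1
python3 go.py .448 .126 .014 79.5
```

```text
time_s: 4.18
position: [0.4495, 0.127, 0.0157]
tcp_rot: [[-0.185, 0.003, 0.983], [-0.983, 0.0, -0.185], [-0.001, -1.0, 0.002]]
force: [0.8, -0.1, 0.8]
opening: 0.999
time_s: 4.85
position: [0.448, 0.1273, 0.0148]
tcp_rot: [[-0.184, -0.0, 0.983], [-0.983, -0.0, -0.184], [0.0, -1.0, 0.0]]
force: [0.0, -0.3, 2.6]
opening: 0.593
t 4.85 pos [0.448  0.1273 0.0148] yaw -100.6 ydown [-0. -0. -1.] F [ 0.   -0.27  2.56] open 0.593 j6 102.7
shift [0.0013 0.0008 0.0002] units -0.02
```

```bash
python3 -m inch '[[[0,-0.003,0],0],[[0,-0.007,0],0],[[0,-0.011,0],0],[[0,-0.012,0],0],[[0,-0.012,0],0],[[0,-0.012,0],0],[[0,-0.012,0],0]]'
python3 -m inch '[[[0,0,0],0]]'; python3 -m inch '[[[0,0,0],0]]';python3 go.py .448 .126 .014 79.5
```

```text
time_s: 5.43
position: [0.448, 0.1274, 0.0266]
tcp_rot: [[-0.184, -0.0, 0.983], [-0.983, 0.0, -0.184], [0.0, -1.0, -0.0]]
force: [-0.3, 0.6, -1.1]
opening: 0.594
time_s: 5.52
position: [0.448, 0.1274, 0.0266]
tcp_rot: [[-0.184, -0.0, 0.983], [-0.983, 0.0, -0.184], [0.0, -1.0, -0.0]]
force: [-0.3, -0.6, -0.5]
opening: 0.593
time_s: 5.6
position: [0.4479, 0.1274, 0.0265]
tcp_rot: [[-0.184, -0.0, 0.983], [-0.983, -0.0, -0.184], [0.0, -1.0, -0.0]]
force: [0.6, -0.5, -1.2]
opening: 0.593
t 5.6 pos [0.4479 0.1274 0.0265] yaw -100.6 ydown [-0. -0. -1.] F [ 0.59 -0.48 -1.17] open 0.593 j6 102.7
shift [0.0013 0.0125 0.0003] units -0.02
```

About 1 N while held, so this one is empty. Putting it back.

```bash
python3 -m inch '[[[0,0.004,0],0],[[0,0.008,0],0],[[0,0.010,0],0],[[0,0.0115,0],0],[[0,0.012,0],0],[[0,0.012,0],0],[[0,0.012,0],0]]'
python3 -m inch '[[[0,0,0],0],[[0,0,0],0],[[0,0,0],0],[[0,0,0],0],[[0,0,0],0],[[0,0,0],0],[[0,-0.01,0],0],[[0,-0.04,0],0],[[0,-0.08,0],0],[[0,-0.11,0],0],[[0,-0.11,0],0],[[0,-0.11,0],0]]' -1
python3 go.py .484 .299 .125 77.5
```

```text
time_s: 6.18
position: [0.4477, 0.1273, 0.0148]
tcp_rot: [[-0.184, -0.001, 0.983], [-0.983, -0.0, -0.184], [0.0, -1.0, -0.001]]
force: [-0.3, 0.4, 3.5]
opening: 0.593
time_s: 7.18
position: [0.4494, 0.1275, 0.1263]
tcp_rot: [[-0.184, 0.005, 0.983], [-0.983, 0.0, -0.184], [-0.001, -1.0, 0.005]]
force: [-0.1, 0.3, -0.9]
opening: 0.999
t 7.18 pos [0.4494 0.1275 0.1263] yaw -100.6 ydown [ 0.005  0.    -1.   ] F [-0.09  0.27 -0.92] open 0.999 j6 102.7
shift [-0.1749  0.0015  0.0025] units 0.38
```

```bash
python3 -m inch '[[[-0.175,0,0.003],0.38],[[-0.175,0,0.003],0.38],[[-0.175,0,0.003],0.38],[[-0.175,0,0.003],0.38],[[-0.175,0,0.003],0.38],[[-0.175,0,0.003],0.38],[[-0.175,0,0.003],0.38],[[-0.175,0,0.003],0.38]]' -1
python3 w.py; python3 go.py .484 .299 .014 77.5
```

```text
time_s: 7.85
position: [0.4816, 0.297, 0.1233]
tcp_rot: [[-0.217, -0.004, 0.976], [-0.976, -0.002, -0.217], [0.003, -1.0, -0.003]]
force: [-0.7, -0.7, -0.0]
opening: 0.998
0.82 (0.05, ((448.9259338378906, 127.34170532226562), (53.99563217163086, 101.09602355957031), 79.16329956054688), 10300) [160. 124.  86.]
0.68 (0.05, ((610.7410888671875, 302.8295593261719), (74.26898956298828, 52.23396682739258), 7.952861785888672), 9456) [197. 155. 110.]
0.68 (0.05, ((668.9359130859375, 448.9988708496094), (5.094156265258789, 8.0448579788208), 36.88528060913086), 109) [15. 46. 18.]
0.58 (0.05, ((485.5211181640625, 298.4447021484375), (52.11687469482422, 101.3491439819336), 77.40757751464844), 9803) [157. 123.  87.]
0.57 (0.05, ((548.1454467773438, 429.95379638671875), (52.278324127197266, 102.86752319335938), 9.939781188964844), 11133) [150.  99. 149.]
t 7.95 pos [0.4824 0.2969 0.1241] yaw -102.6 ydown [-0.002 -0.001 -1.   ] F [-0.12  0.56 -0.55] open 1.0 j6 122.9
shift [-0.0025  0.1101  0.0013] units -0.02
```

```bash
python3 -m inch '[[[-0.0015,0.035,0.0015],0],[[-0.0015,0.065,0.0015],0],[[-0.0015,0.09,0.0015],0],[[-0.0015,0.102,0.0015],0],[[-0.0015,0.109,0.0015],0],[[-0.0015,0.11,0.0015],0],[[-0.0015,0.11,0.0015],0],[[-0.0015,0.11,0.0015],0]]' -1
python3 -m inch '[[[0,0,0],0],[[0,0,0],0],[[0,0,0],0],[[0,0,0],0],[[0,0,0],0],[[0,0,0],0],[[0,0,0],0],[[0,0,0],0]]' 1
python3 -m inch '[[[0,-0.003,0],0],[[0,-0.007,0],0],[[0,-0.011,0],0],[[0,-0.012,0],0],[[0,-0.012,0],0],[[0,-0.012,0],0],[[0,-0.012,0],0]]'
python3 -m inch '[[[0,0,0],0]]'; python3 -m inch '[[[0,0,0],0]]';python3 go.py .448 .126 .014
```

```text
time_s: 8.62
position: [0.4861, 0.3002, 0.016]
tcp_rot: [[-0.217, 0.002, 0.976], [-0.976, 0.001, -0.217], [-0.001, -1.0, 0.002]]
force: [0.0, 0.7, -0.0]
opening: 1.004
time_s: 9.28
position: [0.4848, 0.2998, 0.0147]
tcp_rot: [[-0.216, -0.0, 0.976], [-0.976, -0.0, -0.216], [0.0, -1.0, -0.0]]
force: [-0.0, -0.7, 0.7]
opening: 0.596
time_s: 9.87
position: [0.4849, 0.2999, 0.0266]
tcp_rot: [[-0.216, -0.0, 0.976], [-0.976, -0.0, -0.216], [0.0, -1.0, -0.0]]
force: [1.1, -0.2, -0.5]
opening: 0.594
time_s: 9.95
position: [0.4848, 0.2999, 0.0265]
tcp_rot: [[-0.216, -0.0, 0.976], [-0.976, -0.0, -0.216], [0.0, -1.0, -0.0]]
force: [-0.2, 0.4, -1.5]
opening: 0.593
time_s: 10.03
position: [0.4849, 0.2999, 0.0265]
tcp_rot: [[-0.216, -0.0, 0.976], [-0.976, -0.0, -0.216], [0.0, -1.0, -0.0]]
force: [0.2, 0.7, -0.9]
opening: 0.594
t 10.03 pos [0.4849 0.2999 0.0265] yaw -102.5 ydown [-0. -0. -1.] F [ 0.2   0.69 -0.95] open 0.594 j6 123.0
shift [0.1778 0.0125 0.0016] units 0.0
```

Also empty. Putting it back and moving to the third one.

```bash
python3 -m inch '[[[0,0.004,0],0],[[0,0.008,0],0],[[0,0.010,0],0],[[0,0.0115,0],0],[[0,0.012,0],0],[[0,0.012,0],0],[[0,0.012,0],0]]'
python3 -m inch '[[[0,0,0],0],[[0,0,0],0],[[0,0,0],0],[[0,0,0],0],[[0,0,0],0],[[0,0,0],0],[[0,-0.01,0],0],[[0,-0.04,0],0],[[0,-0.08,0],0],[[0,-0.11,0],0],[[0,-0.11,0],0],[[0,-0.11,0],0]]' -1
python3 go.py .623 .305 .125 98.4
```

```text
time_s: 10.62
position: [0.4845, 0.2998, 0.0147]
tcp_rot: [[-0.216, -0.001, 0.976], [-0.976, -0.0, -0.216], [0.001, -1.0, -0.001]]
force: [-1.1, -1.1, 1.4]
opening: 0.593
time_s: 11.62
position: [0.4866, 0.3006, 0.1275]
tcp_rot: [[-0.216, 0.005, 0.976], [-0.976, 0.002, -0.216], [-0.003, -1.0, 0.005]]
force: [-0.8, 0.3, -1.0]
opening: 1.001
t 11.62 pos [0.4866 0.3006 0.1275] yaw -102.5 ydown [ 0.005  0.002 -1.   ] F [-0.8   0.34 -1.  ] open 1.001 j6 123.0
shift [-0.0338  0.0032  0.1323] units -4.18
```

```bash
python3 -m inch '[[[-0.034,0,0.134],-4.18],[[-0.034,0,0.134],-4.18],[[-0.034,0,0.134],-4.18],[[-0.034,0,0.134],-4.18],[[-0.034,0,0.134],-4.18],[[-0.034,0,0.134],-4.18],[[-0.034,0,0.134],-4.18],[[-0.034,0,0.134],-4.18]]' -1
python3 w.py; python3 go.py .623 .305 .014 98.4
```

```text
time_s: 12.28
position: [0.6207, 0.3041, 0.1237]
tcp_rot: [[0.147, -0.004, 0.989], [-0.989, -0.001, 0.147], [0.0, -1.0, -0.004]]
force: [0.2, 0.8, -0.9]
opening: 1.002
0.85 (0.05, ((623.8392944335938, 304.6306457519531), (101.8277587890625, 52.198184967041016), 7.974227428436279), 9835) [154. 121.  88.]
0.69 (0.05, ((716.5096435546875, 428.49932861328125), (53.20327377319336, 102.31959533691406), 37.74519729614258), 14259) [ 87. 150.  87.]
0.57 (0.05, ((552.1312255859375, 430.2467041015625), (45.56694030761719, 100.86837768554688), 10.43087100982666), 4398) [86. 47. 93.]
t 12.38 pos [0.6215 0.3044 0.1245] yaw -81.6 ydown [-0.002 -0.    -1.   ] F [0.3  0.19 1.34] open 1.0 j6 98.4
shift [-0.0004  0.1105  0.0018] units 0.01
```

```bash
python3 -m inch '[[[-0.0005,0.035,0.0015],0],[[-0.0005,0.065,0.0015],0],[[-0.0005,0.09,0.0015],0],[[-0.0005,0.102,0.0015],0],[[-0.0005,0.109,0.0015],0],[[-0.0005,0.11,0.0015],0],[[-0.0005,0.11,0.0015],0],[[-0.0005,0.11,0.0015],0]]' -1
python3 -m inch '[[[0,0,0],0],[[0,0,0],0],[[0,0,0],0],[[0,0,0],0],[[0,0,0],0],[[0,0,0],0],[[0,0,0],0],[[0,0,0],0]]' 1
python3 go.py .623 .305 .014
python3 -m inch '[[[0,-0.003,0],0],[[0,-0.007,0],0],[[0,-0.011,0],0],[[0,-0.012,0],0],[[0,-0.012,0],0],[[0,-0.012,0],0],[[0,-0.012,0],0]]'
python3 -m inch '[[[0,0,0],0]]'; python3 -m inch '[[[0,0,0],0]]';python3 go.py .623 .305 .014
```

```text
time_s: 13.05
position: [0.6259, 0.3054, 0.0165]
tcp_rot: [[0.146, 0.003, 0.989], [-0.989, 0.001, 0.146], [-0.0, -1.0, 0.003]]
force: [0.6, 0.1, -0.0]
opening: 0.997
time_s: 13.72
position: [0.6246, 0.3047, 0.0147]
tcp_rot: [[0.146, -0.0, 0.989], [-0.989, -0.0, 0.146], [0.0, -1.0, -0.0]]
force: [0.1, -1.3, 1.2]
opening: 0.591
t 13.72 pos [0.6246 0.3047 0.0147] yaw -81.6 ydown [-0. -0. -1.] F [ 0.13 -1.32  1.18] open 0.591 j6 98.4
shift [-0.0005  0.0007 -0.0016] units 0.0
time_s: 14.3
position: [0.6243, 0.3048, 0.0264]
tcp_rot: [[0.146, -0.001, 0.989], [-0.989, -0.0, 0.146], [0.0, -1.0, -0.001]]
force: [0.3, -0.1, -6.3]
opening: 0.598
time_s: 14.38
position: [0.6243, 0.3048, 0.0264]
tcp_rot: [[0.146, -0.001, 0.989], [-0.989, -0.0, 0.146], [0.0, -1.0, -0.001]]
force: [-0.2, 0.4, -5.5]
opening: 0.591
time_s: 14.47
position: [0.6244, 0.3048, 0.0264]
tcp_rot: [[0.146, -0.0, 0.989], [-0.989, -0.0, 0.146], [0.0, -1.0, -0.0]]
force: [-0.7, 0.3, -6.2]
opening: 0.591
t 14.47 pos [0.6244 0.3048 0.0264] yaw -81.6 ydown [-0. -0. -1.] F [-0.68  0.34 -6.2 ] open 0.591 j6 98.4
shift [-0.0004  0.0124 -0.0014] units 0.0
```

Third carton reads 6 N, so it's the full one (about 0.58 kg). Lifting and carrying it.

```bash
python3 -m inch '[[[0,-0.01,0],0],[[0,-0.03,0],0],[[0,-0.055,0],0],[[0,-0.08,0],0],[[0,-0.105,0],0],[[0,-0.125,0],0],[[0,-0.13,0],0],[[0,-0.13,0],0]]'
python3 go.py .554 -.245 .16 74.8
```

```text
time_s: 15.13
position: [0.6261, 0.3054, 0.1597]
tcp_rot: [[0.146, 0.005, 0.989], [-0.989, 0.002, 0.146], [-0.001, -1.0, 0.006]]
force: [0.9, 0.2, -6.0]
opening: 0.596
t 15.13 pos [0.6261 0.3054 0.1597] yaw -81.6 ydown [ 0.005  0.002 -1.   ] F [ 0.87  0.17 -6.  ] open 0.596 j6 98.4
shift [ 0.5339 -0.0016 -0.1518] units 4.72
```

```bash
python3 -m inch '[[[0.01,0,-0.003],0],[[0.03,0,-0.009],0.2],[[0.055,0,-0.016],0.5],[[0.08,0,-0.023],0.7],[[0.11,0,-0.031],1.0],[[0.14,0,-0.04],1.2],[[0.17,0,-0.048],1.5],[[0.2,0,-0.057],1.8],[[0.23,0,-0.066],2.0],[[0.255,0,-0.073],2.2],[[0.275,0,-0.078],2.4],[[0.285,0,-0.081],2.5]]'
python3 go.py .554 -.245 .16 74.8
```

```text
time_s: 16.13
position: [0.5839, 0.0077, 0.1547]
tcp_rot: [[-0.075, -0.005, 0.997], [-0.997, -0.001, -0.075], [0.001, -1.0, -0.005]]
force: [0.2, 0.6, -6.3]
opening: 0.594
t 16.13 pos [0.5839 0.0077 0.1547] yaw -94.3 ydown [-0.005 -0.001 -1.   ] F [ 0.2   0.55 -6.27] open 0.594 j6 84.2
shift [ 0.2543 -0.0049 -0.0109] units 2.18
```

```bash
python3 -m inch '[[[0.015,-0.004,-0.001],0.1],[[0.04,-0.004,-0.002],0.3],[[0.065,-0.004,-0.003],0.5],[[0.095,-0.004,-0.004],0.8],[[0.125,-0.004,-0.005],1.1],[[0.155,-0.004,-0.006],1.4],[[0.185,-0.004,-0.007],1.7],[[0.21,-0.004,-0.009],1.9],[[0.235,-0.004,-0.011],2.1],[[0.25,-0.004,-0.011],2.18],[[0.254,-0.004,-0.011],2.18],[[0.254,-0.004,-0.011],2.18]]'
python3 - <<'E'
from h import *
for n in ("top","wrist"):
    c=optics.capture(n)
    for q in ("scale",):
        for r in spotter.masks_of(n,q): print(n,q,round(r["confidence"],2),topfit(c,r["pixels"],zt=.070))
    for q in ("round_key_top","square_key_top","bar_key_top"):
        for r in spotter.find_in(n,q): print(n,q,round(r["confidence"],2),np.round(r["location"],3),proj(c,r["location"])[0].round())
save("w2.png",c["pixels"])
E
python3 go.py .554 -.245 .088 74.8
```

```text
time_s: 17.13
position: [0.5565, -0.2419, 0.1598]
tcp_rot: [[-0.26, -0.001, 0.966], [-0.966, 0.001, -0.26], [-0.001, -1.0, -0.001]]
force: [0.9, -0.1, -5.7]
opening: 0.59
top scale 0.84 (0.07, ((515.76220703125, -234.43228149414062), (180.00418090820312, 227.9521026611328), 75.16097259521484), 1540)
top round_key_top 0.57 [ 0.434 -0.151  0.062] [419. 305.]
top square_key_top 0.46 [ 0.424 -0.209  0.058] [446. 309.]
top bar_key_top 0.72 [ 0.402 -0.032  0.024] [363. 321.]
top bar_key_top 0.26 [ 0.488 -0.173  0.053] [428. 280.]
wrist scale 0.96 (0.07, ((555.3487548828125, -246.81158447265625), (180.43324279785156, 149.31199645996094), 74.74390411376953), 25854)
wrist round_key_top 0.58 [ 0.434 -0.146  0.06 ] [253. 385.]
wrist round_key_top 0.52 [ 0.591 -0.278  0.07 ] [357. 177.]
wrist round_key_top 0.43 [ 0.593 -0.266  0.067] [342. 178.]
wrist bar_key_top 0.96 [ 0.404 -0.259  0.058] [384. 383.]
t 17.63 pos [ 0.5571 -0.2409  0.1608] yaw -104.9 ydown [ 0.  0. -1.] F [-0.45 -0.   -5.44] open 0.594 j6 71.0
shift [ 0.0048  0.0728 -0.002 ] units 0.05
```

View pics/w2.png

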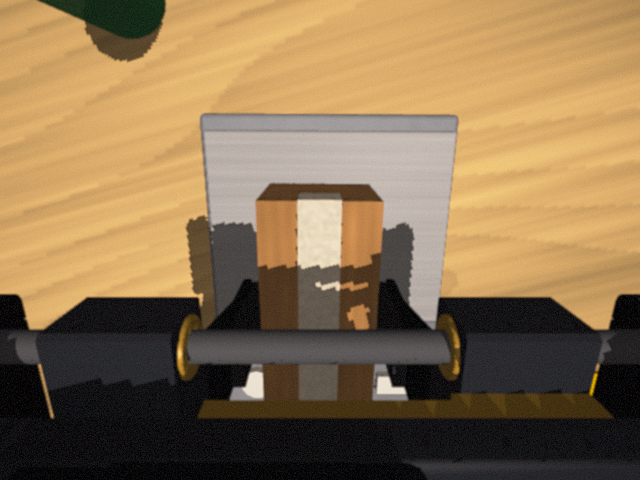

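The wrist view shows the carton gripped square over the plate: tape strip at (320,230), plate edges at columns 205–455. Lowering gently.

```bash
python3 -m inch '[[[0.001,0.012,0],0],[[0.003,0.028,-0.001],0],[[0.005,0.044,-0.0015],0],[[0.005,0.056,-0.0015],0],[[0.005,0.064,-0.0015],0],[[0.005,0.069,-0.0015],0],[[0.005,0.072,-0.0015],0],[[0.005,0.074,-0.0015],0],[[0.005,0.0755,-0.0015],0],[[0.005,0.0765,-0.0015],0],[[0.005,0.0765,-0.0015],0],[[0.005,0.0765,-0.0015],0]]'
python3 go.py .5545 -.2455 .0778 74.8
```

```text
time_s: 18.63
position: [0.5545, -0.2461, 0.0846]
tcp_rot: [[-0.259, 0.001, 0.966], [-0.966, -0.0, -0.259], [0.0, -1.0, 0.001]]
force: [-0.3, 0.3, -7.0]
opening: 0.597
t 18.63 pos [ 0.5545 -0.2461  0.0846] yaw -105.0 ydown [ 0.001 -0.    -1.   ] F [-0.31  0.25 -6.97] open 0.597 j6 70.5
shift [-0.0005  0.0068 -0.0002] units 0.04
```

```bash
python3 -m inch '[[[0,0.001,0],0],[[0,0.002,0],0],[[0,0.003,0],0],[[0,0.004,0],0],[[0,0.005,0],0],[[0,0.006,0],0],[[0,0.0065,0],0],[[0,0.007,0],0],[[0,0.007,0],0],[[0,0.007,0],0],[[0,0.007,0],0],[[0,0.007,0],0]]'
python3 -m inch '[[[0,0,0],0]]'
python3 go.py .5545 -.2455 .0778 74.8
```

```text
time_s: 19.63
position: [0.5545, -0.246, 0.0774]
tcp_rot: [[-0.259, 0.001, 0.966], [-0.966, -0.0, -0.259], [0.0, -1.0, 0.001]]
force: [-0.1, 0.6, -0.8]
opening: 0.594
time_s: 19.72
position: [0.5545, -0.2461, 0.0773]
tcp_rot: [[-0.259, 0.001, 0.966], [-0.966, -0.0, -0.259], [0.0, -1.0, 0.001]]
force: [0.0, 0.6, 0.1]
opening: 0.594
t 19.72 pos [ 0.5545 -0.2461  0.0773] yaw -105.0 ydown [ 0.001 -0.    -1.   ] F [0.03 0.58 0.13] open 0.594 j6 70.5
shift [-0.0006 -0.0005 -0.0001] units 0.04
```

The load has transferred to the plate, with the force back near 0. Releasing and rising.

```bash
python3 -m inch '[[[0,0,0],0],[[0,0,0],0],[[0,0,0],0],[[0,0,0],0],[[0,0,0],0],[[0,0,0],0],[[0,-0.01,0],0],[[0,-0.035,0],0],[[0,-0.07,0],0],[[0,-0.1,0],0],[[0,-0.1,0],0],[[0,-0.1,0],0]]' -1
python3 - <<'E'
from h import *
c=optics.capture("wrist"); save("w3.png",c["pixels"])
for r in spotter.masks_of("wrist","carton_a"): print(round(r["confidence"],2),topfit(c,r["pixels"],zt=.114))
for r in spotter.masks_of("wrist","scale"): print("scale",round(r["confidence"],2),topfit(c,r["pixels"],zt=.066))
for q in ("round_key_top","square_key_top","bar_key_top"):
    for r in spotter.masks_of("wrist",q): print(q,round(r["confidence"],2),world(c,r["pixels"])[0].mean(0).round(4),topfit(c,r["pixels"]))
E
python3 go.py .431 -.148 .12
```

```text
time_s: 20.72
position: [0.5557, -0.2468, 0.1803]
tcp_rot: [[-0.259, 0.005, 0.966], [-0.966, -0.003, -0.259], [0.002, -1.0, 0.006]]
force: [-0.6, 0.1, -0.2]
opening: 0.998
0.75 (0.114, ((554.0235595703125, -245.78939819335938), (52.21399688720703, 101.41752624511719), 74.5155029296875), 10020)
scale 0.75 (0.066, ((515.7130126953125, -236.3769073486328), (180.28822326660156, 231.10205078125), 74.90941619873047), 28421)
round_key_top 0.71 [ 0.4324 -0.1498  0.0603] (np.float64(0.06120962041569459), ((431.4002990722656, -149.36886596679688), (26.648622512817383, 23.353504180908203), 72.46078491210938), 502)
square_key_top 0.61 [ 0.4163 -0.2087  0.0603] (np.float64(0.0612157309009585), ((416.02923583984375, -209.0029754638672), (22.68865203857422, 21.229068756103516), 75.28228759765625), 466)
square_key_top 0.41 [ 0.4002 -0.2717  0.0603] (np.float64(0.06124940323838425), ((399.8696594238281, -272.3197937011719), (40.824893951416016, 18.621747970581055), 74.28341674804688), 694)
bar_key_top 0.8 [ 0.4002 -0.2725  0.0603] (np.float64(0.06121786925597437), ((399.5717468261719, -272.89178466796875), (42.01653289794922, 19.18109703063965), 75.30657196044922), 746)
t 21.02 pos [ 0.5534 -0.2454  0.1758] yaw -105.0 ydown [-0.002  0.002 -1.   ] F [ 0.32 -0.32 -0.14] open 0.995 j6 70.5
shift [-0.0623  0.0562 -0.1433] units 0.0
```

View pics/w3.png

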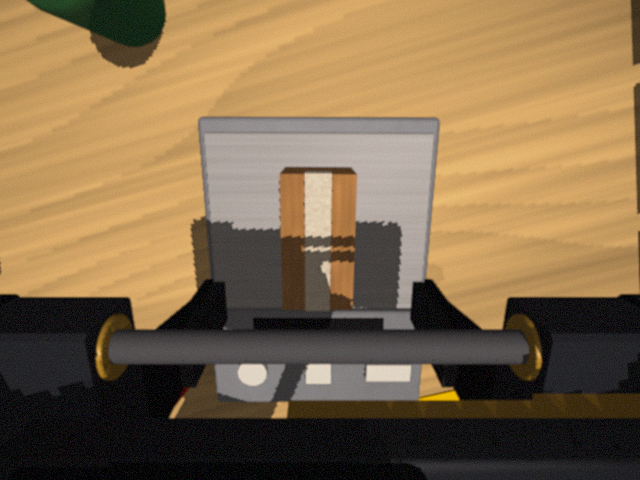

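The wrist view shows the carton upright and centred on the plate at (318,240). The keys are round (252,373), square (318,373) and bar (388,373). Measured carton centre is (0.554, -0.246). Shutting the gripper and going above the round key.

```bash
python3 -m inch '[[[-0.01,0,-0.02],0],[[-0.025,0,-0.055],0],[[-0.04,0,-0.09],0],[[-0.052,0,-0.12],0],[[-0.06,0,-0.14],0],[[-0.0617,0,-0.1427],0],[[-0.0617,0,-0.1427],0],[[-0.0617,0,-0.1427],0],[[-0.0617,0,-0.1427],0],[[-0.0617,0,-0.1427],0]]' 1
python3 go.py .4315 -.1485 .065
```

```text
time_s: 21.85
position: [0.4338, -0.1506, 0.1771]
tcp_rot: [[-0.259, 0.001, 0.966], [-0.966, -0.001, -0.259], [0.0, -1.0, 0.001]]
force: [0.2, -0.6, -0.6]
opening: 0.327
t 21.85 pos [ 0.4338 -0.1506  0.1771] yaw -105.0 ydown [ 0.001 -0.001 -1.   ] F [ 0.18 -0.59 -0.6 ] open 0.327 j6 71.9
shift [-0.0014  0.1121 -0.0029] units 0.0
```

```bash
python3 -m inch '[[[-0.0005,0.005,-0.0015],0],[[-0.0005,0.01,-0.0015],0],[[-0.0005,0.015,-0.0015],0],[[-0.0005,0.02,-0.0015],0],[[-0.0005,0.03,-0.0015],0],[[-0.0005,0.05,-0.0015],0],[[-0.0005,0.07,-0.0015],0],[[-0.0005,0.09,-0.0015],0],[[-0.0005,0.103,-0.0015],0],[[-0.0005,0.111,-0.0015],0],[[-0.0005,0.112,-0.0015],0],[[-0.0005,0.112,-0.0015],0]]' 1
python3 -m inch '[[[0,0,0],0]]'
python3 go.py .4315 -.1485 .055
```

```text
time_s: 22.85
position: [0.4309, -0.1484, 0.0647]
tcp_rot: [[-0.259, -0.001, 0.966], [-0.966, 0.001, -0.259], [-0.0, -1.0, -0.001]]
force: [0.7, 0.1, -0.2]
opening: 0.006
time_s: 22.93
position: [0.4315, -0.1488, 0.0655]
tcp_rot: [[-0.259, 0.001, 0.966], [-0.966, -0.001, -0.259], [0.0, -1.0, 0.001]]
force: [-0.2, -0.3, 0.6]
opening: 0.007
t 22.93 pos [ 0.4315 -0.1488  0.0655] yaw -105.0 ydown [ 0.001 -0.001 -1.   ] F [-0.21 -0.33  0.58] open 0.007 j6 71.9
shift [-0.0003  0.0105 -0.    ] units 0.0
```

```bash
python3 -m inch '[[[0,0.004,0],0],[[0,0.006,0],0],[[0,0.007,0],0],[[0,0.0075,0],0],[[0,0.008,0],0],[[0,0.008,0],0],[[0,0.008,0],0]]'
python3 -m inch '[[[0,0.0005,0],0],[[0,0.001,0],0],[[0,0.0015,0],0],[[0,0.0015,0],0],[[0,0.0015,0],0]]'
```

```text
time_s: 23.52
position: [0.4311, -0.1485, 0.0572]
tcp_rot: [[-0.259, 0.0, 0.966], [-0.966, -0.0, -0.259], [0.0, -1.0, 0.0]]
force: [-0.6, -0.1, -0.9]
opening: 0.004
time_s: 23.93
position: [0.431, -0.1485, 0.0556]
tcp_rot: [[-0.259, -0.0, 0.966], [-0.966, 0.0, -0.259], [-0.0, -1.0, -0.0]]
force: [0.2, -0.5, 0.6]
opening: 0.008
```

```bash
python3 -m inch '[[[0,0.0005,0],0],[[0,0.001,0],0],[[0,0.001,0],0],[[0,0.001,0],0]]'
python3 - <<'E'
from h import *
c=optics.capture("scene"); save("s4.png",cv2.resize(c["pixels"][110:260,120:320],(800,600),interpolation=cv2.INTER_CUBIC))
c=optics.capture("wrist"); save("w4.png",c["pixels"])
for n in ("scene","wrist"):
  c=optics.capture(n); print(n,proj(c,[[.4315,-.1485,.06],[.431,-.1485,.0546]]).round(),[ (round(r["confidence"],2),np.round(r["location"],4)) for r in spotter.find_in(n,"round_key_top")])
print(bot.read_state()["force"])
E
```

```text
time_s: 24.27
position: [0.431, -0.1485, 0.0546]
tcp_rot: [[-0.259, -0.0, 0.966], [-0.966, 0.0, -0.259], [-0.0, -1.0, -0.0]]
force: [0.2, -0.3, 0.1]
opening: 0.004
scene [[235. 191.]
 [235. 193.]] [(0.53, array([ 0.4388, -0.142 ,  0.0604]))]
wrist [[319. 285.]
 [319. 282.]] []
[-0.26841522 -0.35931584 -0.41549434]
```

View pics/s4.png

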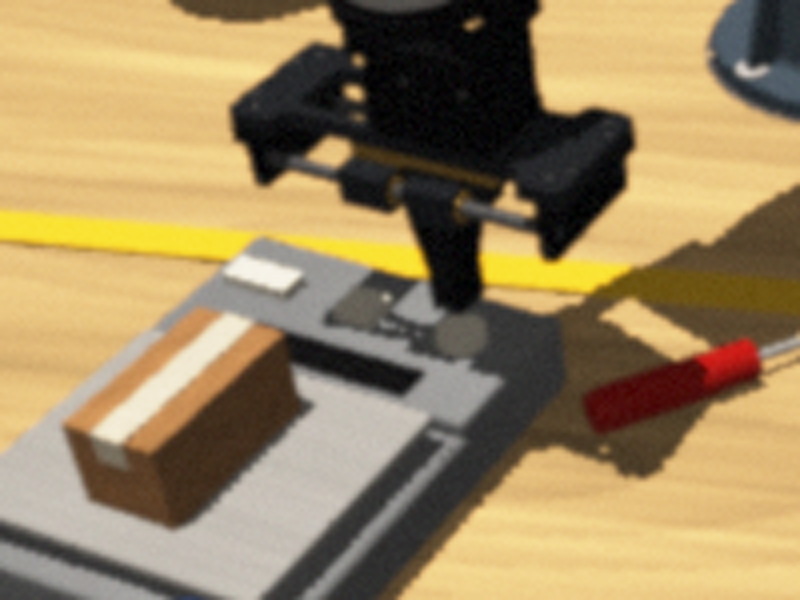

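The fingertip at (455,305) stops short of the round key at (462,332), and there is no contact force. I'll measure the tip with depth.

```bash
python3 - <<'E'
from h import *
np.set_printoptions(suppress=True)
c=optics.capture("scene")
allm=np.ones((480,640),bool); P,u,v=world(c,allm)
g=c["pixels"].astype(int).sum(2)[v,u]
m=(u>=228)&(u<=241)&(v>=170)&(v<=192)&(P[:,2]>.04)&(g<150)
for r in range(172,193):
    k=m&(v==r); 
    if k.any(): print(r,k.sum(),np.median(P[k],0).round(4),P[k][:,1].min().round(4),P[k][:,1].max().round(4),g[k].mean().round())
k=(u>=229)&(u<=240)&(v>=187)&(v<=198)
q=P[k]; print("low z 5pct",q[q[:,2]>.053][:, :].mean(0))
print(bot.read_state()["position"],bot.read_state()["joint_positions"])
E
```

```text
172 11 [ 0.4408 -0.1397  0.1152] -0.1534 -0.1356 31.0
173 11 [ 0.441  -0.1411  0.1133] -0.1532 -0.1358 27.0
174 11 [ 0.4417 -0.141   0.1109] -0.1554 -0.1349 29.0
175 11 [ 0.4405 -0.1421  0.1073] -0.155 -0.1376 29.0
176 11 [ 0.4402 -0.1413  0.1056] -0.1547 -0.1371 29.0
177 12 [ 0.4395 -0.1423  0.1019] -0.1555 -0.1367 38.0
178 12 [ 0.4391 -0.1415  0.0987] -0.1554 -0.1362 39.0
179 12 [ 0.4397 -0.1423  0.0972] -0.1561 -0.1367 32.0
180 12 [ 0.4389 -0.1421  0.0943] -0.1549 -0.1371 35.0
181 12 [ 0.44   -0.1434  0.0923] -0.1563 -0.1378 32.0
182 12 [ 0.4389 -0.1428  0.0887] -0.1558 -0.1379 42.0
183 11 [ 0.4397 -0.1422  0.0869] -0.1552 -0.1373 36.0
184 11 [ 0.4396 -0.1421  0.0848] -0.1545 -0.1381 40.0
185 11 [ 0.4405 -0.1454  0.0826] -0.1549 -0.1385 54.0
186 8 [ 0.4389 -0.1472  0.0789] -0.1524 -0.14 85.0
187 6 [ 0.4414 -0.146   0.0783] -0.1528 -0.1401 96.0
low z 5pct [ 0.43675855 -0.14765404  0.06009833]
[ 0.43108698 -0.14855126  0.05468447] [-33.10340743  32.51467101 113.2333064   -0.00013315  34.24545496
  71.89453437]
```

Depth puts the real fingertip at about z 0.077 while the reported TCP is 0.055, so the shut tips end about 20 mm higher than reported. The xy agrees. Going down by contact force.

```bash
python3 -m inch '[[[0,0.003,0],0],[[0,0.006,0],0],[[0,0.009,0],0],[[0,0.012,0],0],[[0,0.013,0],0],[[0,0.014,0],0],[[0,0.014,0],0],[[0,0.014,0],0]]'
python3 -m inch '[[[0,0.001,0],0],[[0,0.002,0],0],[[0,0.002,0],0]]' | grep -E 'posi|force'
python3 -m inch '[[[0,0.001,0],0],[[0,0.002,0],0],[[0,0.002,0],0]]' | grep -E 'posi|force'
```

```text
time_s: 25.28
position: [0.431, -0.1485, 0.0406]
tcp_rot: [[-0.259, -0.0, 0.966], [-0.966, 0.0, -0.259], [-0.0, -1.0, -0.0]]
force: [-0.3, -0.5, -0.2]
opening: 0.004
position: [0.431, -0.1485, 0.0386]
force: [0.6, -0.7, 0.5]
position: [0.431, -0.1485, 0.0367]
force: [-0.3, 0.8, 2.8]
```

```bash
for i in 1 2; do python3 -m inch '[[[0,0.001,0],0],[[0,0.001,0],0],[[0,0.001,0],0]]' | grep -E 'posi|force'; done
python3 -m inch '[[[0,0.0005,0],0],[[0,0.001,0],0],[[0,0.001,0],0]]' | grep -E 'posi|force'
```

```text
position: [0.431, -0.1485, 0.0357]
force: [0.1, -0.4, 2.4]
position: [0.4311, -0.1485, 0.0347]
force: [-0.8, 0.9, 4.2]
position: [0.431, -0.1485, 0.0337]
force: [-0.5, 0.0, 5.0]
```

```bash
python3 -m inch '[[[0,0.0005,0],0],[[0,0.0005,0],0],[[0,0.0005,0],0]]' | grep -E 'posi|force'
python3 -m inch '[[[0,0.0005,0],0],[[0,0.0005,0],0],[[0,0.0005,0],0]]' | grep -E 'posi|force'
```

```text
position: [0.4311, -0.1485, 0.0335]
force: [-0.5, 1.3, 7.5]
position: [0.4311, -0.1485, 0.0334]
force: [-0.9, 1.3, 11.5]
```

The key bottomed at 0.0335: position stalls and force climbs past 5 N. Releasing and moving to the bar key.

```bash
python3 -m inch '[[[0,-0.005,0],0],[[0,-0.015,0],0],[[0,-0.03,0],0],[[0,-0.045,0],0],[[0,-0.05,0],0],[[0,-0.05,0],0],[[0,-0.05,0],0]]'
python3 go.py .399 -.272 .0827 
```

```text
time_s: 27.62
position: [0.4311, -0.1485, 0.0825]
tcp_rot: [[-0.259, 0.0, 0.966], [-0.966, -0.0, -0.259], [0.0, -1.0, 0.0]]
force: [0.3, -0.3, 0.1]
opening: 0.005
t 27.62 pos [ 0.4311 -0.1485  0.0825] yaw -105.0 ydown [ 0. -0. -1.] F [ 0.31 -0.26  0.11] open 0.005 j6 71.9
shift [ 0.1275 -0.0002  0.001 ] units 0.0
```

```bash
python3 -m inch '[[[0.02,0,0.001],0],[[0.05,0,0.001],0],[[0.08,0,0.001],0],[[0.11,0,0.001],0],[[0.125,0,0.001],0],[[0.1275,0,0.001],0],[[0.1275,0,0.001],0],[[0.1275,0,0.001],0]]'
python3 - <<'E'
from h import *
c=optics.capture("scene"); save("s5.png",cv2.resize(c["pixels"][110:260,120:320],(800,600),interpolation=cv2.INTER_CUBIC))
E
python3 go.py .399 -.272 .0385
```

```text
time_s: 28.28
position: [0.3983, -0.2704, 0.0819]
tcp_rot: [[-0.259, -0.002, 0.966], [-0.966, 0.002, -0.259], [-0.002, -1.0, -0.002]]
force: [0.1, 0.4, 0.5]
opening: 0.006
t 28.33 pos [ 0.3985 -0.2702  0.082 ] yaw -105.0 ydown [-0.002  0.002 -1.   ] F [0.28 0.18 0.03] open 0.003 j6 57.5
shift [0.0017 0.0435 0.0011] units 0.0
```

View pics/s5.png

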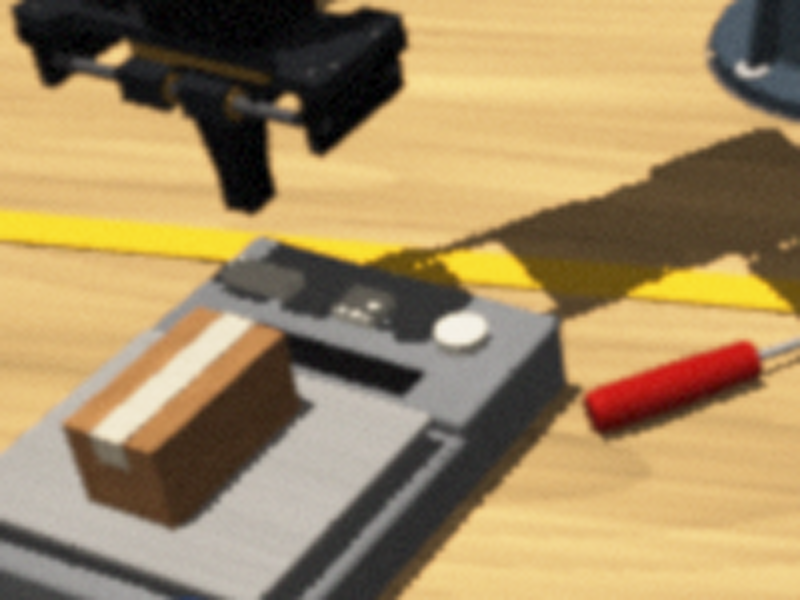

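The round key at (462,330) is up again, the carton hasn't moved, and the fingertip at (248,205) is above the bar key at (263,280). Pressing it.

```bash
python3 -m inch '[[[0.0005,0.01,0],0],[[0.0005,0.022,0],0],[[0.0005,0.033,0],0],[[0.0005,0.039,0],0],[[0.0005,0.041,0],0],[[0.0005,0.042,0],0],[[0.0005,0.042,0],0]]'  | grep -E 'posi|force'
for i in 1 2; do python3 -m inch '[[[0,0.001,0],0],[[0,0.002,0],0],[[0,0.002,0],0]]' | grep -E 'posi|force'; done
python3 -m inch '[[[0,0.001,0],0],[[0,0.001,0],0],[[0,0.001,0],0]]' | grep -E 'posi|force'
for i in 1; do python3 -m inch '[[[0,0.001,0],0],[[0,0.001,0],0],[[0,0.001,0],0]]' | grep -E 'posi|force'; done
```

```text
position: [0.3991, -0.2719, 0.0407]
force: [0.1, -0.4, -0.0]
position: [0.3991, -0.2726, 0.0389]
force: [0.4, -0.8, 0.2]
position: [0.399, -0.2726, 0.0368]
force: [0.4, 0.6, 2.4]
position: [0.3991, -0.2726, 0.0358]
force: [0.3, -0.1, 3.9]
position: [0.399, -0.2726, 0.0347]
force: [-0.1, -0.3, 3.3]
```

```bash
python3 -m inch '[[[0,0.0005,0],0],[[0,0.001,0],0],[[0,0.001,0],0]]' | grep -E 'posi|force'
for i in 1 2; do python3 -m inch '[[[0,0.0005,0],0],[[0,0.0005,0],0],[[0,0.0005,0],0]]' | grep -E 'posi|force'; done
```

```text
position: [0.3991, -0.2726, 0.0337]
force: [-0.7, -0.4, 4.8]
position: [0.3991, -0.2726, 0.0335]
force: [-0.2, 0.1, 6.4]
position: [0.3991, -0.2726, 0.0334]
force: [-0.6, 1.1, 10.6]
```

The bar key bottomed the same way. Releasing, retreating upward and checking.

```bash
python3 -m inch '[[[0,-0.005,0],0],[[0,-0.015,0],0],[[0,-0.035,0],0],[[0,-0.065,0],0],[[0,-0.1,0],0],[[0,-0.13,0],0],[[0,-0.15,0],0],[[0,-0.15,0],0],[[0.04,-0.15,-0.01],0],[[0.08,-0.15,-0.02],0],[[0.1,-0.15,-0.02],0],[[0.1,-0.15,-0.02],0]]'
python3 -m inch '[[[0.04,0,0],0],[[0.08,0,0],0],[[0.1,0,0],0],[[0.1,0,0],0],[[0.1,0,0],0]]'
sed -i 's/top0/top9/; s/n+"0.png"/n+"9.png"/' a.py; python3 a.py | grep -v qvel | grep -E "^top|^scene|bowl|tape|spool|glue|screw|key|mask"; python3 - <<'E'
from h import *
c=optics.capture("top")
for r in spotter.masks_of("top","carton_a"): print(round(r["confidence"],2),topfit(c,r["pixels"],zt=.114)[1:])
im=np.vstack([cv2.resize(c["pixels"][130:370,120:540],(700,400))]); save("f9.png",im)
E
```

```text
time_s: 31.67
position: [0.3524, -0.3677, 0.1819]
tcp_rot: [[-0.263, -0.0, 0.965], [-0.965, -0.002, -0.263], [0.002, -1.0, 0.0]]
force: [0.8, -0.1, 0.3]
opening: 0.007
time_s: 32.08
position: [0.3272, -0.4593, 0.1812]
tcp_rot: [[-0.26, -0.001, 0.966], [-0.966, 0.004, -0.26], [-0.003, -1.0, -0.002]]
force: [0.2, 0.2, 0.0]
opening: 0.003
top [[-0.03, -0.998, 0.06, 0.489], [-0.999, 0.029, -0.015, 0.065], [0.013, -0.061, -0.998, 1.346]]
round_key_top 0.54 [ 0.402 -0.275  0.065] [477. 318.]
bar_key_top 0.52 [ 0.404 -0.272  0.064] [476. 317.]
bowl 0.74 [0.612 0.119 0.016] [293. 229.]
tape_roll 0.81 [0.78  0.034 0.039] [329. 152.]
tape_roll 0.53 [0.483 0.293 0.048] [214. 289.]
screwdriver 0.85 [ 0.399 -0.032  0.022] [364. 322.]
screwdriver 0.41 [ 0.555 -0.228  0.065] [453. 248.]
screwdriver 0.25 [ 0.432 -0.147  0.06 ] [417. 306.]
spool 0.79 [0.764 0.192 0.054] [257. 159.]
spool 0.5 [ 0.752 -0.132  0.114] [409. 155.]
glue 0.66 [ 0.753 -0.134  0.113] [409. 154.]
mask 0.82 (np.float64(0.050745430280953976), ((714.4011840820312, 429.0242614746094), (54.07038116455078, 100.64717864990234), 38.75
[... 1311 characters left out ...]
und_key_top 0.48 [ 0.437 -0.14   0.058] [238. 194.]
square_key_top 0.32 [ 0.402 -0.272  0.062] [184. 178.]
bar_key_top 0.62 [ 0.404 -0.272  0.062] [184. 178.]
bowl 0.65 [0.595 0.124 0.019] [353. 275.]
tape_roll 0.61 [0.791 0.033 0.036] [280. 350.]
screwdriver 0.96 [ 0.416 -0.034  0.023] [290. 206.]
spool 0.8 [0.782 0.191 0.054] [383. 352.]
glue 0.56 [ 0.783 -0.129  0.093] [177. 310.]
0.95 (((0.0, 0.0), (0.0, 0.0), 0.0), 0)
0.92 (((552.0784301757812, -243.8394775390625), (52.26152420043945, 101.08216857910156), 74.17543029785156), 951)
0.88 (((0.0, 0.0), (0.0, 0.0), 0.0), 0)
0.77 (((0.0, 0.0), (0.0, 0.0), 0.0), 0)
0.63 (((0.0, 0.0), (0.0, 0.0), 0.0), 0)
0.49 (((0.0, 0.0), (0.0, 0.0), 0.0), 0)
```

View pics/f9.png

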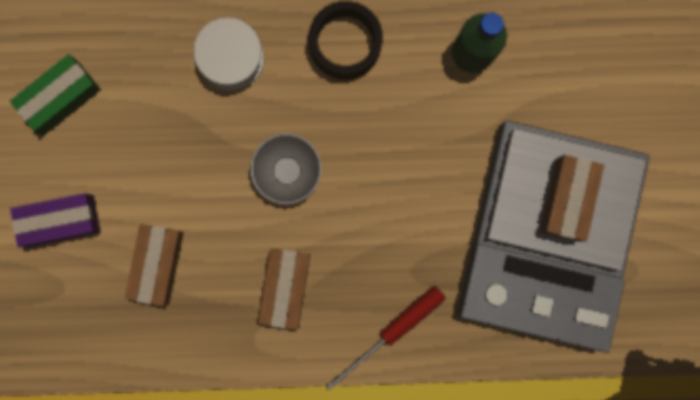

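The final view shows the full carton centred on the plate at (575,198), and all three keys up at (497,295), (543,306) and (592,317). The empties at (153,265) and (284,290) and the bystanders are where they were. Handing in.

```bash
python3 -c "
from rig import bot
bot.hand_in(); print(bot.read_state()['time_s'])"
```

```text
the job is handed in; nothing more can be done
the job is handed in; nothing more can be done
```

The job is handed in at about 33 s of the 72 s allowed. The full carton is on the scale, and the round key and then the bar key were each pressed fully and let go.

- **Finding the full carton:** I lifted each carton 12 mm. The first two pulled about 1 N and were set back down. The third, farthest ahead of the robot in the row of two, pulled about 6 N (roughly 0.58 kg).
- **Placing:** I lowered it until the force at the wrist was near zero, then released it. It stands upright within about 1 mm of the plate centre, and the plate has sunk about 5 mm, as expected for the full one.
- **Keys:** At each key the force rose from contact to about 5 N over 5 mm, then climbed to about 11 N with no further travel, so both bottomed. The square key was never touched, and all three keys look up in the last picture. The scene camera gave no reliable detection of the square key in the last check.
- **Everything else:** The last check put both empties within 2 mm of where they started, which is about the measuring error. The bowl, tape roll, spool, glue, screwdriver and the purple and green look-alikes also measured the same within error, and the robot was clear of everything.

**One disagreement:** the shut fingertips ended about 20 mm higher than the reported tool position implies. My first press of the round key therefore stopped in the air without touching anything. Depth measurement showed this, and I finished both presses by contact force.

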